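# Hold a flanged bracket against the riveting fixture

### The arm

A 6-joint arm with a two-finger parallel gripper is mounted at the origin on the work surface. World frame = base frame: x ahead of the robot, y to its left, z up, the work surface at z = 0. Lengths are in m, angles in rad, forces in N, time in s.
With the tool pointing down it reaches from about 0.25 to 0.8 m from the base axis. Payload 8.5 kg.
Tool frame: the origin (TCP) lies between the finger pads; the fingertips stand robot.tip_extent ahead of it and the grasp point (between the pads) lies 8 mm behind it (robot.tip_extent is the distance from the TCP to the fingertips, in m); z points along the fingers, y is the direction in which the jaws open and shut (so a half turn about z gives the same grasp; the last joint's range is limited). The gripper opens to 85 mm and grips with 20 to 120 N. Pads are 22 mm wide; open, the fingers measure 114 mm over their backs; the gripper's body (76 mm by 85 mm) begins 54 mm behind the grasp point. The pads swing forward as they close: fully open they stand 13 mm farther back than shut.
Start: joints at [1.178, 0.238, -0.013, 1.319, 0, 1.571], TCP at [0.201, 0.485, 0.242] pointing down, gripper open.
Joint ranges: [-2.66, 2.66], [-1.03, 1.9], [-1.14, 1.46], [-1.82, 2.27], [-1.45, 1.34], [-3.14, 3.14]. Speed limits (rad/s): [2.22, 2.22, 2.79, 3.14, 3.14, 3.14].

### API

Orientations are given as a unit quaternion [w, x, y, z].
In Python, from cell import robot gives the robot as it stands.
- The arm moves only by the tool move_arm, never from a script. Its argument "rows" is a list of rows, each a list of 3 entries, a list of its own where there are three numbers: the turn, a rotation vector about the tool's x, y, z in rad, then the shift along the tool's x, y, z in mm, then the closure, from 0 (fully open) to 1 (shut). In form: [[[wx, wy, wz], [x, y, z], grip], ...]. A call has 1 to 8 rows; each row shifts and turns the pose as measured when the row begins, along the tool's axes as they then stand; what a row does not reach is not made up. A row lasts 1/10 s, in which the tool goes at most 50 mm and 8.59 degrees, less where a joint would pass 70% of its speed; a pose out of reach is approached as far as the arm can. A call is refused whole if a number of a shift passes 50 or a number of a turn 0.15, either way. A call with a gripper value outside its range is refused whole. The fingers move at their own pace and stop on an object; the grip force is fixed at half the most. Time passes only in rows, so rows that do not move let the fingers close. It gives the time, the measured TCP pose, the force and the opening at its end, in the units of the state.
- robot.get_state(): the state, without advancing time (a new reading comes with each control period).
- robot.capture(name): name is "side" or "top"; returns a dict with "image" (384x512x3 uint8, red, green, blue), "depth" (384x512 float32, m along the optical axis (not along the pixel's ray), 0 where there is no reading), "fx", "fy", "cx", "cy" (pixels), "dist_coeffs" ([k1, k2, p1, p2, k3] as OpenCV has them; the pictures are not rectified), "position" and "rotation" of the camera in the world. Camera axes: x right, y down, z forward; pixel columns grow to the right and rows downward; lengths in m; the calibration is good to about 2 mm. A picture is of the moment at which its call begins.
- robot.sign_off(): hands the job in, once; it reports no verdict.
Trained networks look in a picture, given as the dict that the camera call returned (one of the last four; its "shot" number tells which), for a name from the list of things; names that differ only in an ending like _2 or _b are one class to them, and where a whole thing is asked for, a point or a joint stands for the part that bears it (a point fixed in the world has none). Each returns a list of dicts, best first, with "score" (0 to 1); they miss things now and then, are a little off and sometimes report something else, mostly with a low value. They report only what shows in the picture. A call takes as long as a camera call. They do not tell look-alikes from the thing itself.
- robot.search_frame(target, picture): "extent" ([centre column, centre row, width, height] in pixels, round what is visible of it).
- robot.place_of(target, picture): "uv" ([column, row] in pixels: a listed point, or the origin of a listed thing).
The state is a dict: "clock": time; "q": joint angles; "joint_velocities": joint speeds; "effort": joint torques, N m; "eef_pos": TCP position; "tool_rot": TCP orientation; "wrist_force": force on the tool from outside, world axes, zero at the start; "wrist_torque": the same for the moment, N m; "gripper_width": finger opening in m.
Only numpy, scipy, OpenCV 4.12 (cv2) and the standard library are available. Lean on these libraries where they do the work, as an engineer would, in place of code of your own. Each camera call takes 0.05 s, during which the arm holds its last target.

### The job

Be my third hand at the riveting fixture: pick up the bracket with the wide flat end plate and hold it in the air right way up, as it lies now, with that end plate flat against the fixture's sprung backing plate, the edges of the two plates lined up all round, so I can set the rivets. Press steadily with about 8 newtons, which pushes the backing plate half-way through its travel; never bottom it out, and finish while still gripping and pressing, because I fasten it while you hold. Leave everything else on the bench where it is.

Things in the scene. Friction and masses are not known exactly. Their poses are not given: they have to be found in the camera images.
- bracket_centre (a point): Grip point: middle of the square tube of the loose zinc-plated steel bracket (0.33 kg), 18 mm above its underside. Tube 36 mm wide (y), 36 mm high, from 53 mm behind to 37 mm ahead (+x) of this point; there a welded end plate, 5 mm thick, 80 mm wide (y), 50 mm high, lower edge level with the tube's underside. Lies flat on the bench, z up; grip the tube across y.
- flange_face (a point): Centre of the front face of the bracket's end plate: 42 mm ahead (+x) of bracket_centre and 7 mm higher, 25 mm above the underside; +x points out of the face.
- pad_face (a point): Centre of the front face of the fixture's sprung backing plate, 120 mm above the bench (moves with it). Upright dark steel plate, 80 mm wide (y), 50 mm high, 8 mm thick, on two rods before a brass-coloured post (top 145 mm above the bench). It faces -x of this frame, roughly to the robot; pressed in level along +x. Space in front is free but for the 20 mm high base below.
- pad (a joint): Travel of the sprung backing plate in m: 0 fully out, 0.024 bottomed against the post. Spring 700 N/m without preload, so 0.012 (half-way) is about 8.4 N.
- fixture: The fixed riveting fixture: dark base plate 180 mm (x) by 150 mm (y) by 20 mm high, post 60 by 60 mm standing 12 to 72 mm behind (+x of) the centre. Origin under the middle of the base plate; +x is the pressing direction.
- offcut: Bystander: bare square tube without an end plate, 90 mm long (x), 36 mm wide and high, same metal. Origin at the centre of its underside.
- gun: Bystander: rivet gun lying on its side, about 195 mm long (x), handle reaching 120 mm to -y, 50 mm high. Origin under the barrel.
- wrench: Bystander: wrench lying flat, along x. Origin under its middle.
- nut_a: Bystander: rivet nut standing on its flange, 24 mm across, 20 mm high. Origin under its centre.
- nut_b: Bystander: second rivet nut, the same.
Things that resemble listed ones, but are neither listed nor needed, are in the scene too. What is shaped like the fixture but blue or orange is not meant.

How it is judged:
On the way:
1. the bracket is lifted clear of the bench in the gripper (height (world z) of bracket_centre above 0.06 m and contact force between the fingers and bracket above 3 N and value of joint pad below 0.003 m), for 0.2 s.
At the end, for the whole second after the job is handed in: Fingers alone hold the bracket up, still, right way up: its end plate flat on the backing plate (under 4 mm gap, under 0.1 rad), centred within 8 mm sideways and in height, pressing it in 7 to 17 mm of its 24 mm (contact force 3 to 16 N) (value of joint pad between 0.007 and 0.017 m and contact force between bracket and fixture between 3 and 16 N and x of flange_face in the frame of pad_face between -0.004 and 0.004 m and y of flange_face in the frame of pad_face between -0.008 and 0.008 m and z of flange_face in the frame of pad_face between -0.008 and 0.008 m and angle between the x axis of flange_face and the x axis of pad_face, either way round below 0.1 rad and angle between flange_face's own z axis and vertical below 0.1 rad and contact force between the fingers and bracket above 3 N and linear speed of bracket below 0.01 m/s and velocity of joint pad between -0.01 and 0.01 m/s); the arm keeps its last pose, push and grip.
It fails at once if the sprung backing plate is bottomed out (pushed in more than 22 mm) (value of joint pad above 0.022 m).
It fails at once if the bare tube, rivet gun, wrench or a rivet nut is moved more than 30 mm (distance of any of offcut, gun, wrench, nut_a, nut_b from where it was at the start of the episode above 0.03 m).
It also fails if it takes over 48 s, if anything falls off the work surface, if the arm or the gripper's body presses on something with over 40 N, if the wrist force passes 120 N, or if a joint passes its speed limit or range.

## Working session

There is one attempt and no reset: what is moved stays moved. The work goes in short steps, Python scripts to look and compute and a tool call to move; the robot and the scene stay as the last step left them, time stands still between calls to the robot, and variables do not carry over. Pictures are saved under pics/ and viewed, and the job is handed in when it is done.

Besides the shell and the picture viewer there is one more tool, called after "Emit:" by a JSON object that holds its "name" and its "arguments", one argument or row to a line. move_arm: Moves the arm, as the interface text tells. Its arguments: {"type":"object","properties":{"rows":{"type":"array","items":{"type":"array"}}},"required":["rows"]}

```bash
ls; mkdir -p pics; cat > h.py <<'E'
import numpy as np, cv2, pickle
from cell import robot
def cap(n,name):
    p=robot.capture(n); cv2.imwrite(f'pics/{name}.png',p['image'][:,:,::-1]); pickle.dump(p,open(f'pics/{name}.pkl','wb')); return p
def ray(p,uv):
    K=np.array([[p['fx'],0,p['cx']],[0,p['fy'],p['cy']],[0,0,1]])
    u=cv2.undistortPoints(np.array([[uv]],float),K,np.array(p['dist_coeffs']))[0,0]
    return np.array([u[0],u[1],1.])
def rot(p):
    R=np.array(p['rotation'],float)
    if R.size==4:
        from scipy.spatial.transform import Rotation as S
        return S.from_quat(R[[1,2,3,0]]).as_matrix()
    return R.reshape(3,3)
def atz(p,uv,z):
    d=rot(p)@ray(p,uv); o=np.array(p['position']); return o+d*(z-o[2])/d[2]
def pt(p,uv):
    d=p['depth'][int(round(uv[1])),int(round(uv[0]))]; return np.array(p['position'])+rot(p)@(ray(p,uv)*d)
def cloud(p):
    h,w=p['depth'].shape; K=np.array([[p['fx'],0,p['cx']],[0,p['fy'],p['cy']],[0,0,1]])
    g=np.stack(np.meshgrid(np.arange(w),np.arange(h)),-1).reshape(-1,1,2).astype(float)
    u=cv2.undistortPoints(g,K,np.array(p['dist_coeffs']))[:,0]
    c=np.c_[u,np.ones(len(u))]*p['depth'].reshape(-1,1)
    W=c@rot(p).T+np.array(p['position']); W[p['depth'].ravel()==0]=np.nan
    return W.reshape(h,w,3)
E
python3 - <<'E'
from h import *
for n in ['top','side']:
    p=cap(n,n+'1')
    print(n,p['position'],rot(p).round(3).tolist(),p['fx'])
    for t in ['bracket_centre','flange_face','pad_face','fixture','offcut']:
        print(t,[(round(r['score'],2),[round(x,1) for x in r['uv']]) for r in robot.place_of(t,p)][:5])
print(robot.get_state(), robot.tip_extent)
E
```

```text
pics
top [ 0.23380533 -0.03302475  1.16662993] [[0.07, -0.977, 0.203], [-0.998, -0.069, 0.014], [0.0, -0.203, -0.979]] 416.7562602166363
bracket_centre [(0.96, [349.3, 213.9])]
flange_face [(0.74, [344.0, 200.4])]
pad_face [(0.71, [270.8, 139.6]), (0.6, [144.7, 272.3]), (0.52, [376.1, 306.1]), (0.24, [255.6, 226.3])]
fixture [(0.97, [271.3, 142.5]), (0.76, [152.4, 261.7]), (0.61, [365.7, 297.4])]
offcut [(0.72, [165.3, 177.3]), (0.7, [343.1, 203.0])]
side [ 0.43289653 -0.8643546   0.80751814] [[1.0, -0.013, 0.015], [-0.02, -0.628, 0.778], [-0.0, -0.778, -0.628]] 383.69832858027473
bracket_centre [(0.76, [248.9, 299.7])]
flange_face [(0.64, [263.4, 285.4])]
pad_face [(0.72, [143.2, 293.4]), (0.68, [315.7, 204.6]), (0.48, [192.2, 151.7])]
fixture [(0.9, [198.1, 176.6]), (0.87, [163.7, 322.0]), (0.57, [316.6, 235.5])]
offcut [(0.84, [266.0, 178.5])]
{'clock': 0.6, 'q': array([ 1.17799746e+00,  2.38200549e-01, -1.35127835e-02,  1.31921571e+00,
        1.03521264e-09,  1.57081292e+00]), 'joint_velocities': array([ 1.99758801e-04, -1.43727954e-03,  8.32002975e-05, -1.73958609e-03,
       -7.22822950e-04, -1.56996073e-05]), 'effort': array([-4.60323590e-04, -5.38302863e+01,  3.46585536e+01,  2.63768845e-03,
        3.58328782e-05, -3.14799280e-06]), 'eef_pos': array([0.20093567, 0.48496475, 0.24227095]), 'tool_rot': array([-1.29492618e-05,  1.95147389e-01,  9.80773925e-01, -6.50835329e-05]), 'wrist_force': array([ 0.41641977,  0.56630389, -1.12685404]), 'wrist_torque': array([0.01734478, 0.0050983 , 0.01323755]), 'gripper_width': 0.08526221362258124} 0.011
```

View pics/top1.png

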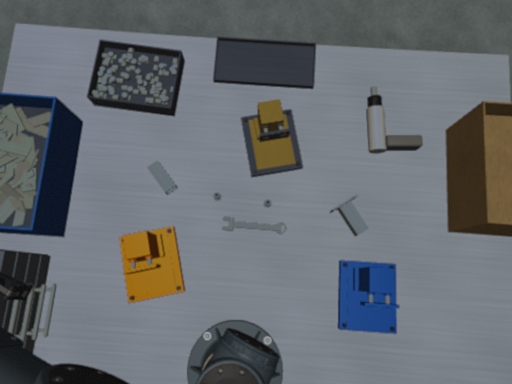

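View pics/side1.png

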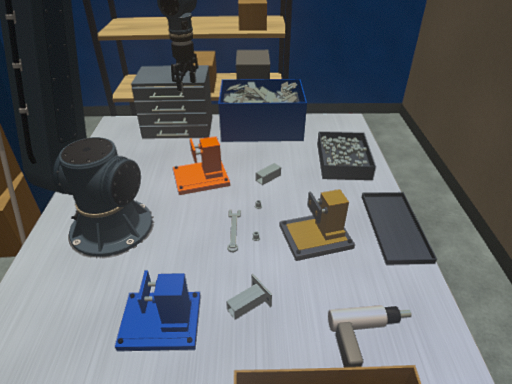

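```bash
python3 - <<'E'
import cv2,numpy as np
a=cv2.imread('pics/top1.png')[180:260,300:400];a=cv2.resize(a,None,fx=5,fy=5,interpolation=cv2.INTER_CUBIC)
cv2.imwrite('pics/crop1.png',a)
a=cv2.imread('pics/side1.png');b=cv2.resize(a[260:330,210:310],None,fx=5,fy=5,interpolation=cv2.INTER_CUBIC)
cv2.imwrite('pics/crop2.png',b)
E
```

```text
(no output)
```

View pics/crop1.png

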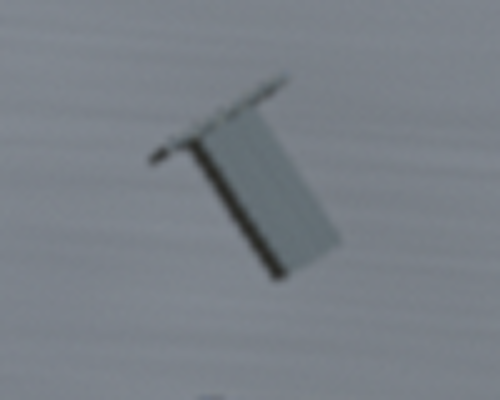

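View pics/crop2.png

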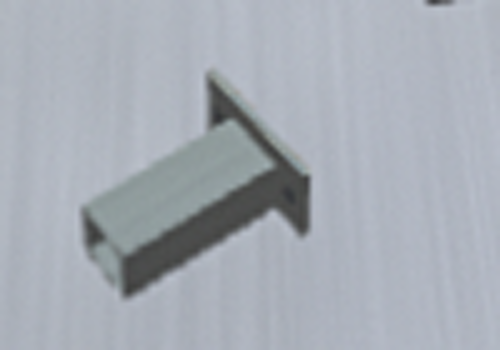

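Candidates, bracket: the part with the end plate at top (349,214) / side (249,300) and the bare tube at top (163,177) / side (267,174). The first fits, since the crops show its wide end plate. Candidates, fixture: brass post at top (271,142), orange at (152,262), blue at (366,297). Only the brass one is meant. Next I measure poses from the depth clouds.

```bash
python3 - <<'E'
from h import *
for n in ['top','side']:
    p=pickle.load(open(f'pics/{n}1.pkl','rb')); W=cloud(p)
    print(n,'bench z',np.nanmedian(pt(p,[300,250] if n=='top' else [350,280])[2]))
    bb={'top':((325,375),(190,240)),'side':((220,280),(265,325))}[n]
    c=W[bb[1][0]:bb[1][1],bb[0][0]:bb[0][1]].reshape(-1,3)
    t=c[(c[:,2]>.03)&(c[:,2]<.04)]; f=c[(c[:,2]>.041)]
    print('tube top',len(t),np.median(t,0),cv2.minAreaRect((t[:,:2]*1000).astype(np.float32)))
    print('flange',len(f),cv2.minAreaRect((f[:,:2]*1000).astype(np.float32)),f[:,2].max())
    bb={'top':((235,310),(90,180)),'side':((275,360),(180,265))}[n]
    c=W[bb[1][0]:bb[1][1],bb[0][0]:bb[0][1]].reshape(-1,3)
    for lo,hi in [(.012,.028),(.1,.138),(.125,.139),(.138,.142),(.142,.155)]:
        t=c[(c[:,2]>lo)&(c[:,2]<hi)]
        if len(t)>3: print('fix',lo,hi,len(t),np.median(t,0).round(4),cv2.minAreaRect((t[:,:2]*1000).astype(np.float32)))
    for t in ['bracket_centre','flange_face','pad_face','fixture']:
        z={'bracket_centre':.018,'flange_face':.025,'pad_face':.12,'fixture':0}[t]
        for r in ([] ): pass
T=pickle.load(open('pics/top1.pkl','rb'));S=pickle.load(open('pics/side1.pkl','rb'))
for p,d in [(T,dict(b=([349.3,213.9],.018),f=([344,200.4],.025),pad=([270.8,139.6],.12),fix=([271.3,142.5],0))),(S,dict(b=([248.9,299.7],.018),f=([263.4,285.4],.025),pad=([315.7,204.6],.12),fix=([316.6,235.5],0)))]:
    for k,(uv,z) in d.items(): print(k,atz(p,uv,z).round(4))
a=cv2.imread('pics/top1.png')[90:190,230:320];cv2.imwrite('pics/crop3.png',cv2.resize(a,None,fx=6,fy=6,interpolation=cv2.INTER_CUBIC))
a=cv2.imread('pics/side1.png')[180:265,270:365];cv2.imwrite('pics/crop4.png',cv2.resize(a,None,fx=6,fy=6,interpolation=cv2.INTER_CUBIC))
E
```

```text
top bench z -0.0002742622341580514
tube top 436 [ 0.41684018 -0.29561023  0.03634336] ((415.386962890625, -291.3739929199219), (91.19096374511719, 74.8138198852539), 31.699419021606445)
flange 66 ((427.9880065917969, -287.4246826171875), (71.2299575805664, 77.95496368408203), 35.63731384277344) 0.05393215900656534
fix 0.012 0.028 2319 [ 0.5962 -0.0632  0.0213] ((622.20947265625, -58.91114807128906), (180.11997985839844, 153.55764770507812), 13.72481918334961)
fix 0.1 0.138 296 [ 0.6215 -0.0556  0.125 ] ((640.7704467773438, -59.48815155029297), (85.56084442138672, 78.49430847167969), 7.424213409423828)
fix 0.125 0.139 161 [ 0.6272 -0.0572  0.1302] ((641.3135986328125, -47.31120300292969), (95.44963073730469, 76.35848999023438), 23.09563636779785)
fix 0.138 0.142 55 [ 0.6303 -0.0495  0.141 ] ((648.3671264648438, -53.106929779052734), (94.97293090820312, 79.60749053955078), 14.576030731201172)
fix 0.142 0.155 574 [ 0.6564 -0.0514  0.1454] ((647.805908203125, -53.48612594604492), (92.32183074951172, 78.27739715576172), 13.907612800598145)
side bench z 0.0005553056915424959
tube top 544 [
[... 531 characters left out ...]
51707458496094), 16.107358932495117)
fix 0.125 0.139 199 [ 0.6345 -0.0692  0.1315] ((643.0464477539062, -45.54255676269531), (93.53079986572266, 79.8740234375), 19.958662033081055)
fix 0.138 0.142 52 [ 0.6351 -0.0707  0.1401] ((641.684326171875, -44.60752487182617), (91.72755432128906, 80.84700775146484), 20.225610733032227)
fix 0.142 0.155 397 [ 0.6556 -0.0498  0.1467] ((647.3390502929688, -46.66971206665039), (92.880126953125, 83.0775146484375), 14.465719223022461)
b [ 0.4277 -0.2876  0.018 ]
f [ 0.4634 -0.2705  0.025 ]
pad [ 0.5935 -0.0547  0.12  ]
fix [ 0.626  -0.0592  0.    ]
b [ 0.425 -0.287  0.018]
f [ 0.462  -0.2491  0.025 ]
pad [ 0.614  -0.0463  0.12  ]
fix [ 0.6283 -0.0472  0.    ]
```

View pics/crop3.png

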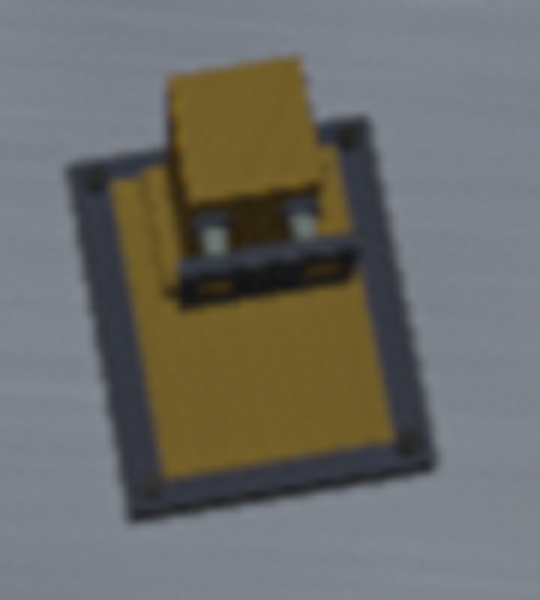

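View pics/crop4.png

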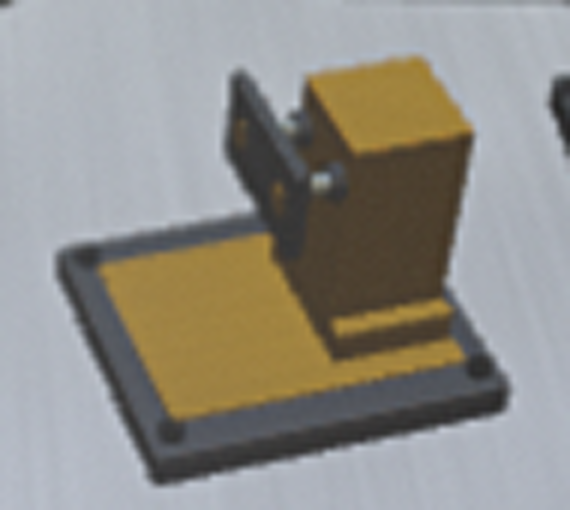

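```bash
python3 - <<'E'
from h import *
def tf(c,o,a):
    d=c[:,:2]-o; R=np.array([[np.cos(a),np.sin(a)],[-np.sin(a),np.cos(a)]]); return np.c_[d@R.T,c[:,2]]
q=lambda x:np.percentile(x,[1,5,50,95,99]).round(4)
for n in ['top','side']:
    p=pickle.load(open(f'pics/{n}1.pkl','rb')); W=cloud(p)
    bb={'top':((325,375),(190,240)),'side':((220,280),(265,325))}[n]
    c=W[bb[1][0]:bb[1][1],bb[0][0]:bb[0][1]].reshape(-1,3); c=c[~np.isnan(c[:,0])]
    for z0 in [.0335]:
        t=c[(c[:,2]>z0)&(c[:,2]<.0395)]
        L=tf(t,np.array([.427,-.287]),np.deg2rad(34.4)); L=L[(L[:,0]<.03)]
        t=t[(tf(t,np.array([.427,-.287]),np.deg2rad(34.4))[:,0]<.03)]
        m=t[:,:2].mean(0);u,s,v=np.linalg.svd(t[:,:2]-m); print(n,'tube PCA yaw',np.rad2deg(np.arctan2(v[0,1],v[0,0]))%180,'mean',m,'x',q(L[:,0]),'y',q(L[:,1]))
    f=c[c[:,2]>.0425]; L=tf(f,np.array([.427,-.287]),np.deg2rad(34.4)); print('flange x',q(L[:,0]),'y',q(L[:,1]))
    bb={'top':((230,310),(85,185)),'side':((270,365),(175,265))}[n]
    c=W[bb[1][0]:bb[1][1],bb[0][0]:bb[0][1]].reshape(-1,3);c=c[~np.isnan(c[:,0])]
    L=tf(c,np.array([.6223,-.0557]),np.deg2rad(13.7))
    b=L[(L[:,2]>.015)&(L[:,2]<.026)];print('base x',q(b[:,0]),'y',q(b[:,1]))
    b=L[(L[:,2]>.1435)];b1=b[b[:,0]>.008];print('post x',q(b1[:,0]),'y',q(b1[:,1]))
    b=L[(L[:,2]>.09)&(L[:,0]<.004)];print('pad',len(b),'x',q(b[:,0]),'y',q(b[:,1]),'z',q(b[:,2]))
    b=b[b[:,2]>.14];print('pad top',len(b),'x',q(b[:,0]),'y',q(b[:,1]))
    h=np.histogram(L[L[:,2]>.09][:,0],bins=np.arange(-.04,.08,.004));print(h[0])
E
```

```text
top tube PCA yaw 35.42924263191554 mean [ 0.41591071 -0.29602895] x [-0.0571 -0.0538 -0.0145  0.0259  0.0292] y [-0.0196 -0.0178 -0.0011  0.0153  0.0164]
flange x [0.0233 0.0313 0.0337 0.0361 0.0364] y [-0.0388 -0.0361 -0.0024  0.0352  0.0383]
base x [-0.0894 -0.0846 -0.0267  0.0765  0.1198] y [-0.079  -0.0745  0.0021  0.068   0.0724]
post x [0.0113 0.0139 0.0406 0.0673 0.0699] y [-0.0328 -0.0303 -0.0046  0.0234  0.0255]
pad 291 x [-0.0214 -0.021  -0.0196 -0.0009  0.0032] y [-0.0432 -0.0389 -0.004   0.0326  0.0354] z [0.0981 0.1009 0.1302 0.1473 0.1494]
pad top 109 x [-0.021  -0.0205 -0.0174 -0.0131 -0.0126] y [-0.0433 -0.0405 -0.0043  0.0314  0.0351]
[  0   0   0   0 111 115  39   1   4   9  12  27  82  76  40  32  34  40
  33  37  36  40  30  36  28  41  31  25   2]
side tube PCA yaw 34.839405816921925 mean [ 0.41399017 -0.29428116] x [-0.0564 -0.0535 -0.0149  0.0251  0.029 ] y [-0.0167 -0.0154  0.001   0.0187  0.0206]
flange x [0.0324 0.033  0.0345 0.038  0.0386] y [-0.0374 -0.0358 -0.0001  0.0384  0.0415]
base x [-0.0894 -0.0851 -0.0236  0.1349  0.2472] y [-0.0741 -0.0723 -0.0186  0.1332  0.2625]
post x [0.0122 0.0142 0.0419 0.0686 0.0721] y [-0.0294 -0.0274 -0.0009  0.0277  0.0307]
pad 267 x [-0.0206 -0.0201 -0.0188 -0.012   0.0029] y [-0.0394 -0.0384 -0.0067  0.0357  0.0403] z [0.0991 0.1021 0.1282 0.1475 0.149 ]
pad top 81 x [-0.0201 -0.0198 -0.0171 -0.0123 -0.0119] y [-0.0388 -0.0379 -0.0032  0.0357  0.0426]
[  0   0   0   0  19 188  45   4   0   2   9  22  34 115  46  40  39  42
  36  39  38  41  40  42  36  39  38  34   8]
```

```bash
cat >> h.py <<'E'
from scipy.spatial.transform import Rotation as S
def state():
    s=robot.get_state(); q=s['tool_rot']; return s,np.array(s['eef_pos']),S.from_quat(np.array(q)[[1,2,3,0]])
def goal(yaw_y):  # tool down, tool y at yaw (deg)
    y=np.array([np.cos(np.deg2rad(yaw_y)),np.sin(np.deg2rad(yaw_y)),0]);z=np.array([0,0,-1.]);x=np.cross(y,z)
    return S.from_matrix(np.c_[x,y,z])
def plan(target,yaw_y,step=45,n=None,grip=0,rstep=.14):
    s,P,R=state(); G=goal(yaw_y); target=np.array(target)
    d=target-P; rv=(R.inv()*G).as_rotvec()
    n=n or int(np.ceil(max(np.linalg.norm(d)*1000/step,np.linalg.norm(rv)/rstep,1)))
    print('n',n,'clock',s['clock'],'pos',P.round(4),'d',d.round(4),'rv',rv.round(4),'F',np.round(s['wrist_force'],1),'T',np.round(s['wrist_torque'],2),'w',round(s['gripper_width'],4),'q',np.round(s['q'],2))
    for i in range(n):
        t=(R.inv().apply(d/n)*1000); r=rv/n
        print([[round(float(a),3) for a in r],[round(float(a),1) for a in t],grip]); R=R*S.from_rotvec(r)
E
python3 -c "
from h import *
plan([.424,-.289,.2],-55.1)"
```

```text
n 18 clock 0.6 pos [0.2009 0.485  0.2423] d [ 0.2231 -0.774  -0.0423] rv [-1.0000e-04  1.0000e-04  2.1397e+00] F [ 0.4  0.6 -1.1] T [0.02 0.01 0.01] w 0.0853 q [ 1.18  0.24 -0.01  1.32  0.    1.57]
[[-0.0, 0.0, 0.119], [-27.9, -35.0, 2.4], 0]
[[-0.0, 0.0, 0.119], [-31.9, -31.4, 2.4], 0]
[[-0.0, 0.0, 0.119], [-35.4, -27.4, 2.4], 0]
[[-0.0, 0.0, 0.119], [-38.4, -23.0, 2.4], 0]
[[-0.0, 0.0, 0.119], [-40.8, -18.3, 2.4], 0]
[[-0.0, 0.0, 0.119], [-42.7, -13.4, 2.4], 0]
[[-0.0, 0.0, 0.119], [-44.0, -8.2, 2.4], 0]
[[-0.0, 0.0, 0.119], [-44.7, -2.9, 2.4], 0]
[[-0.0, 0.0, 0.119], [-44.7, 2.4, 2.3], 0]
[[-0.0, 0.0, 0.119], [-44.1, 7.7, 2.3], 0]
[[-0.0, 0.0, 0.119], [-42.9, 12.9, 2.3], 0]
[[-0.0, 0.0, 0.119], [-41.0, 17.8, 2.3], 0]
[[-0.0, 0.0, 0.119], [-38.6, 22.6, 2.3], 0]
[[-0.0, 0.0, 0.119], [-35.7, 27.0, 2.3], 0]
[[-0.0, 0.0, 0.119], [-32.2, 31.0, 2.3], 0]
[[-0.0, 0.0, 0.119], [-28.3, 34.7, 2.3], 0]
[[-0.0, 0.0, 0.119], [-24.0, 37.8, 2.3], 0]
[[-0.0, 0.0, 0.119], [-19.4, 40.3, 2.3], 0]
```

Emit:
{"name": "move_arm", "arguments": {
  "rows": [
    [[0,0,0.12],[-28,-35,2.4],0],
    [[0,0,0.12],[-32,-31,2.4],0],
    [[0,0,0.12],[-35,-27,2.4],0],
    [[0,0,0.12],[-38,-23,2.4],0],
    [[0,0,0.12],[-41,-18,2.4],0],
    [[0,0,0.12],[-43,-13,2.4],0],
    [[0,0,0.12],[-44,-8,2.4],0],
    [[0,0,0.12],[-45,-3,2.4],0]
  ]
}}

```text
clock: 1.4
eef_pos: [0.2973, 0.1343, 0.2215]
tool_rot: [0.001, 0.636, 0.772, 0.002]
wrist_force: [1.7, 0.3, -0.5]
gripper_width: 0.0851
```

```bash
python3 -c "
from h import *
plan([.424,-.289,.2],-55.1)"
```

```text
n 10 clock 1.4 pos [0.2973 0.1343 0.2215] d [ 0.1267 -0.4233 -0.0215] rv [ 0.0025 -0.0045  1.1534] F [ 1.7  0.3 -0.5] T [-0.05 -0.01  0.  ] w 0.0851 q [ 0.42 -0.1  -0.44  1.23  0.    1.8 ]
[[0.0, -0.0, 0.115], [-44.0, 4.4, 2.1], 0]
[[0.0, -0.0, 0.115], [-43.2, 9.4, 2.1], 0]
[[0.0, -0.0, 0.115], [-41.8, 14.3, 2.1], 0]
[[0.0, -0.0, 0.115], [-39.9, 19.0, 2.1], 0]
[[0.0, -0.0, 0.115], [-37.4, 23.5, 2.1], 0]
[[0.0, -0.0, 0.115], [-34.5, 27.6, 2.1], 0]
[[0.0, -0.0, 0.115], [-31.1, 31.4, 2.1], 0]
[[0.0, -0.0, 0.115], [-27.2, 34.8, 2.1], 0]
[[0.0, -0.0, 0.115], [-23.1, 37.7, 2.1], 0]
[[0.0, -0.0, 0.115], [-18.6, 40.1, 2.1], 0]
```

Emit:
{"name": "move_arm", "arguments": {
  "rows": [
    [[0,0,0.115],[-44,4.4,2.1],0],
    [[0,0,0.115],[-43,9.4,2.1],0],
    [[0,0,0.115],[-42,14,2.1],0],
    [[0,0,0.115],[-40,19,2.1],0],
    [[0,0,0.115],[-37,23.5,2.1],0],
    [[0,0,0.115],[-34.5,27.6,2.1],0],
    [[0,0,0.115],[-31,31,2.1],0],
    [[0,0,0.115],[-27,35,2.1],0]
  ]
}}

```text
clock: 2.2
eef_pos: [0.3938, -0.2213, 0.2063]
tool_rot: [0.001, 0.921, 0.39, 0.007]
wrist_force: [1.0, 0.2, 1.0]
gripper_width: 0.0856
```

```bash
python3 -c "
from h import *
plan([.424,-.289,.15],-55.1)"
```

```text
n 3 clock 2.2 pos [ 0.3938 -0.2213  0.2063] d [ 0.0302 -0.0677 -0.0563] rv [ 0.0067 -0.012   0.1926] F [1.  0.2 1. ] T [ 0.   -0.    0.04] w 0.0856 q [-0.52  0.12 -0.25  1.18  0.01  1.82]
[[0.002, -0.004, 0.064], [-9.4, 22.8, 18.8], 0]
[[0.002, -0.004, 0.064], [-7.9, 23.4, 18.8], 0]
[[0.002, -0.004, 0.064], [-6.3, 23.9, 18.8], 0]
```

Emit:
{"name": "move_arm", "arguments": {
  "rows": [
    [[0.002,-0.004,0.064],[-9.4,22.8,18.8],0],
    [[0.002,-0.004,0.064],[-7.9,23.4,18.8],0],
    [[0.002,-0.004,0.064],[-6.3,23.9,18.8],0],
    [[0,0,0],[0,0,0],0]
  ]
}}

```text
clock: 2.6
eef_pos: [0.4259, -0.2989, 0.1482]
tool_rot: [0.002, 0.957, 0.291, 0.001]
wrist_force: [-0.8, -0.1, 0.4]
gripper_width: 0.0854
```

```bash
python3 -c "
from h import *
plan([.424,-.289,.06],-55.1,step=25)"
```

```text
n 4 clock 2.6 pos [ 0.4259 -0.2989  0.1482] d [-0.0019  0.0099 -0.0882] rv [ 0.0044 -0.0007 -0.0185] F [-0.8 -0.1  0.4] T [0.01 0.06 0.04] w 0.0854 q [-0.61  0.28 -0.21  1.08 -0.    1.94]
[[0.001, -0.0, -0.005], [1.0, -2.4, 22.0], 0]
[[0.001, -0.0, -0.005], [1.0, -2.4, 22.0], 0]
[[0.001, -0.0, -0.005], [1.0, -2.4, 22.0], 0]
[[0.001, -0.0, -0.005], [1.0, -2.3, 22.0], 0]
```

Emit:
{"name": "move_arm", "arguments": {
  "rows": [
    [[0.001,0,-0.005],[1,-2.4,22],0],
    [[0.001,0,-0.005],[1,-2.4,22],0],
    [[0.001,0,-0.005],[1,-2.4,22],0],
    [[0.001,0,-0.004],[1,-2.4,18],0],
    [[0,0,0],[0,0,0],0]
  ]
}}

```text
clock: 3.1
eef_pos: [0.4238, -0.2878, 0.0632]
tool_rot: [0.0, 0.953, 0.302, 0.001]
wrist_force: [0.4, 0.4, -0.0]
gripper_width: 0.0851
```

```bash
python3 - <<'E'
from h import *
for n in ['top','side']:
    p=cap(n,n+'2')
a=cv2.imread('pics/top2.png')[170:270,290:410];b=cv2.imread('pics/side2.png')[240:340,190:310]
cv2.imwrite('pics/c5.png',np.hstack([cv2.resize(a,(400,333),interpolation=2),cv2.resize(b,(400,333),interpolation=2)]))
plan([.424,-.289,.017],-55.1,step=20)
E
```

```text
n 3 clock 3.2 pos [ 0.4252 -0.289   0.0653] d [-0.0012 -0.     -0.0483] rv [ 0.0043 -0.0028  0.0038] F [ 0.2 -0.4  0.3] T [0.03 0.02 0.02] w 0.0854 q [-0.6   0.34 -0.35  0.87  0.    1.93]
[[0.001, -0.001, 0.001], [-0.4, -0.3, 16.1], 0]
[[0.001, -0.001, 0.001], [-0.4, -0.3, 16.1], 0]
[[0.001, -0.001, 0.001], [-0.3, -0.2, 16.1], 0]
```

View pics/c5.png

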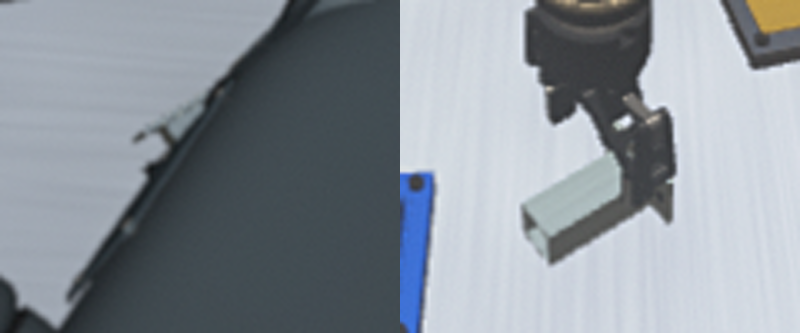

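The side crop shows the open fingers above the tube, aligned with it. I'll descend now.

Emit:
{"name": "move_arm", "arguments": {
  "rows": [
    [[0.001,-0.001,0.001],[0,0,16],0],
    [[0.001,-0.001,0.001],[0,0,14],0],
    [[0.001,0,0.001],[0,0,10],0],
    [[0,0,0],[0,0,5],0],
    [[0,0,0],[0,0,0],0]
  ]
}}

```text
clock: 3.7
eef_pos: [0.4294, -0.2915, 0.0255]
tool_rot: [0.005, 0.954, 0.301, 0.004]
wrist_force: [0.4, -0.5, -0.1]
gripper_width: 0.0858
```

```bash
python3 - <<'E'
from h import *
p=cap('side','side3');a=p['image'][230:340,190:310,::-1]
cv2.imwrite('pics/c6.png',cv2.resize(a,None,fx=5,fy=5,interpolation=2))
plan([.424,-.289,.017],-55.1,step=20)
E
```

```text
n 1 clock 3.75 pos [ 0.4296 -0.2916  0.0258] d [-0.0056  0.0026 -0.0088] rv [ 0.0115 -0.0047  0.0019] F [0.7 0.6 0.1] T [-0.02  0.    0.01] w 0.0855 q [-0.6   0.39 -0.4   0.77  0.    1.93]
[[0.012, -0.005, 0.002], [-3.1, -5.4, 8.7], 0]
```

View pics/c6.png

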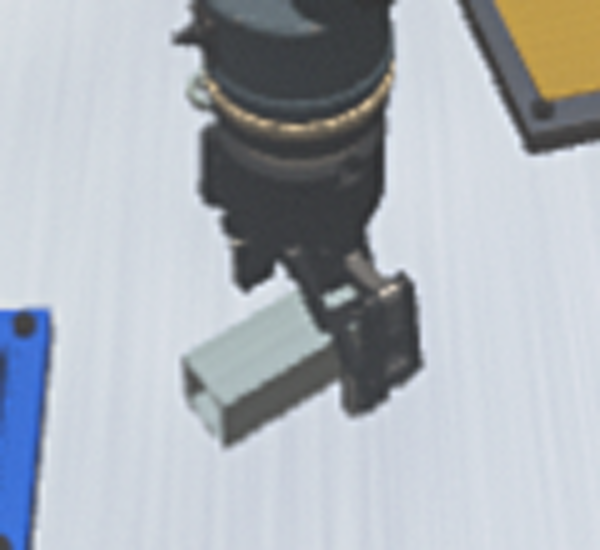

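Emit:
{"name": "move_arm", "arguments": {
  "rows": [
    [[0.01,-0.004,0.002],[-3,-5.4,6],0],
    [[0,0,0],[0,0,2],0],
    [[0,0,0],[0,0,0],0]
  ]
}}

```text
clock: 4.05
eef_pos: [0.4242, -0.2891, 0.0184]
tool_rot: [0.001, 0.954, 0.3, 0.001]
wrist_force: [-0.3, 0.2, -0.4]
gripper_width: 0.0855
```

```bash
python3 - <<'E'
from h import *
plan([.424,-.289,.017],-55.1,step=20)
E
```

```text
n 1 clock 4.05 pos [ 0.4242 -0.2891  0.0184] d [-0.0002  0.0001 -0.0014] rv [ 0.0024 -0.001  -0.0002] F [-0.3  0.2 -0.4] T [ 0.03 -0.06  0.07] w 0.0855 q [-0.6   0.4  -0.41  0.76  0.    1.93]
[[0.002, -0.001, -0.0], [-0.1, -0.2, 1.4], 0]
```

Emit:
{"name": "move_arm", "arguments": {
  "rows": [
    [[0.002,0,0],[0,0,1],0.3],
    [[0,0,0],[0,0,0],0.6],
    [[0,0,0],[0,0,0],1],
    [[0,0,0],[0,0,0],1],
    [[0,0,0],[0,0,0],1],
    [[0,0,0],[0,0,0],1],
    [[0,0,0],[0,0,0],1],
    [[0,0,0],[0,0,0],1]
  ]
}}

```text
clock: 4.85
eef_pos: [0.4243, -0.2891, 0.0177]
tool_rot: [-0.0, 0.954, 0.3, 0.001]
wrist_force: [-0.6, 0.3, 0.1]
gripper_width: 0.035
```

```bash
python3 - <<'E'
from h import *
plan([.424,-.289,.017],-55.1,step=20)
E
```

```text
n 1 clock 4.85 pos [ 0.4243 -0.2891  0.0177] d [-0.0003  0.0001 -0.0007] rv [ 0.0003 -0.0013 -0.0003] F [-0.6  0.3  0.1] T [0.1  0.04 0.01] w 0.035 q [-0.6   0.4  -0.41  0.76  0.    1.93]
[[0.0, -0.001, -0.0], [-0.1, -0.2, 0.7], 0]
```

Emit:
{"name": "move_arm", "arguments": {
  "rows": [
    [[0,0,0],[0,0,-10],1],
    [[0,0,0],[0,0,-20],1],
    [[0,0,0],[0,0,-25],1],
    [[0,0,0],[0,0,-25],1],
    [[0,0,0],[0,0,-10],1],
    [[0,0,0],[0,0,0],1],
    [[0,0,0],[0,0,0],1]
  ]
}}

```text
clock: 5.55
eef_pos: [0.4222, -0.288, 0.1108]
tool_rot: [-0.002, 0.954, 0.3, -0.001]
wrist_force: [-0.3, 1.1, -3.6]
gripper_width: 0.0352
```

```bash
python3 - <<'E'
from h import *
p=cap('side','side4');a=p['image'][180:340,170:370,::-1]
cv2.imwrite('pics/c7.png',cv2.resize(a,None,fx=3.5,fy=3.5,interpolation=2))
plan([.5231,-.0814,.1127],-76.3,step=25,grip=1)
E
```

```text
n 10 clock 5.6 pos [ 0.4221 -0.2879  0.1106] d [0.101  0.2065 0.0021] rv [-0.0045  0.0019  0.3698] F [-0.8  1.1 -3.9] T [-0.08  0.03 -0.01] w 0.0347 q [-0.6   0.3  -0.28  0.99  0.    1.93]
[[-0.0, 0.0, 0.037], [20.1, -11.2, -0.2], 1]
[[-0.0, 0.0, 0.037], [19.7, -11.9, -0.2], 1]
[[-0.0, 0.0, 0.037], [19.2, -12.6, -0.2], 1]
[[-0.0, 0.0, 0.037], [18.7, -13.3, -0.2], 1]
[[-0.0, 0.0, 0.037], [18.2, -14.0, -0.2], 1]
[[-0.0, 0.0, 0.037], [17.7, -14.7, -0.2], 1]
[[-0.0, 0.0, 0.037], [17.1, -15.3, -0.2], 1]
[[-0.0, 0.0, 0.037], [16.6, -15.9, -0.2], 1]
[[-0.0, 0.0, 0.037], [16.0, -16.5, -0.2], 1]
[[-0.0, 0.0, 0.037], [15.3, -17.1, -0.2], 1]
```

View pics/c7.png

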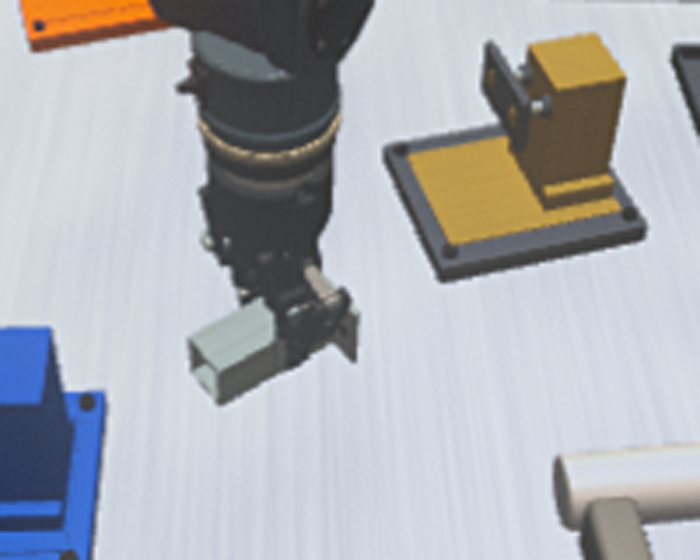

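The bracket is held level in the fingers at crop (275,335), about 93 mm up. Next I move in front of the pad.

Emit:
{"name": "move_arm", "arguments": {
  "rows": [
    [[0,0,0.037],[20,-11,0],1],
    [[0,0,0.037],[19.7,-12,0],1],
    [[0,0,0.037],[19,-12.6,0],1],
    [[0,0,0.037],[18.7,-13.3,0],1],
    [[0,0,0.037],[18,-14,0],1],
    [[0,0,0.037],[17.7,-14.7,0],1],
    [[0,0,0.037],[17,-15,0],1],
    [[0,0,0.037],[16.6,-16,0],1]
  ]
}}

```text
clock: 6.4
eef_pos: [0.4999, -0.1183, 0.1004]
tool_rot: [-0.006, 0.989, 0.148, -0.009]
wrist_force: [0.7, -0.5, -3.8]
gripper_width: 0.0352
```

```bash
python3 - <<'E'
from h import *
plan([.5231,-.0814,.1127],-76.3,step=15,grip=1)
E
```

```text
n 4 clock 6.4 pos [ 0.4999 -0.1183  0.1004] d [0.0232 0.0369 0.0123] rv [-0.0132  0.0159  0.057 ] F [ 0.7 -0.5 -3.8] T [-0.11 -0.06 -0.01] w 0.0352 q [-0.23  0.32 -0.28  0.99  0.    2.61]
[[-0.003, 0.004, 0.014], [8.2, -7.2, -3.1], 1]
[[-0.003, 0.004, 0.014], [8.1, -7.3, -3.1], 1]
[[-0.003, 0.004, 0.014], [8.0, -7.4, -3.1], 1]
[[-0.003, 0.004, 0.014], [7.9, -7.5, -3.1], 1]
```

Emit:
{"name": "move_arm", "arguments": {
  "rows": [
    [[-0.003,0.004,0.014],[8,-7,-3],1],
    [[-0.003,0.004,0.014],[8,-7,-3],1],
    [[-0.003,0.004,0.014],[6,-6,-3],1],
    [[-0.003,0.003,0.014],[4,-4,-3],1],
    [[0,0,0],[0,0,0],1],
    [[0,0,0],[0,0,0],1]
  ]
}}

```text
clock: 7.0
eef_pos: [0.5163, -0.0832, 0.1053]
tool_rot: [-0.002, 0.993, 0.12, -0.006]
wrist_force: [-0.2, -0.4, -3.9]
gripper_width: 0.0355
```

```bash
python3 - <<'E'
from h import *
plan([.5231,-.0814,.1127],-76.3,step=15,grip=1)
for n in ['side','top']: cap(n,n+'5')
a=cv2.imread('pics/side5.png')[140:270,240:370];b=cv2.imread('pics/top5.png')[90:220,210:340]
cv2.imwrite('pics/c8.png',np.hstack([cv2.resize(a,(400,400),interpolation=2),cv2.resize(b,(400,400),interpolation=2)]))
E
```

```text
n 1 clock 7.0 pos [ 0.5163 -0.0832  0.1053] d [0.0068 0.0018 0.0074] rv [-0.0061  0.0113  0.0016] F [-0.2 -0.4 -3.9] T [-0.05  0.    0.03] w 0.0355 q [-0.16  0.33 -0.26  1.    0.    2.74]
[[-0.006, 0.011, 0.002], [6.9, -0.2, -7.5], 1]
```

View pics/c8.png

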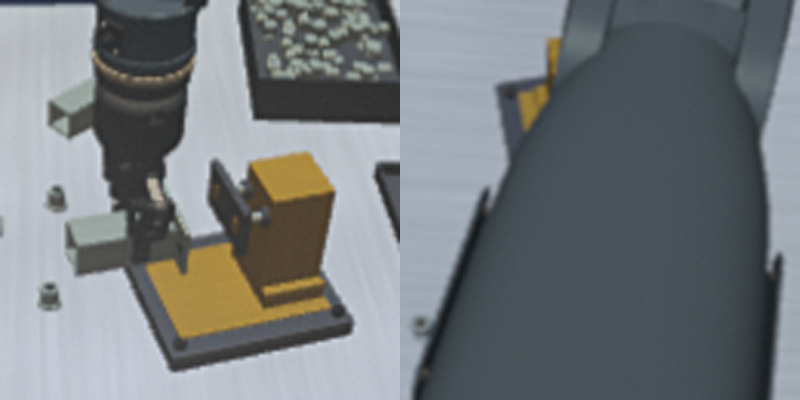

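Emit:
{"name": "move_arm", "arguments": {
  "rows": [
    [[-0.005,0.01,0.001],[3,0,-6],1],
    [[0,0,0],[0,0,-2],1],
    [[0,0,0],[0,0,0],1],
    [[0,0,0],[0,0,0],1]
  ]
}}

```text
clock: 7.5
eef_pos: [0.5194, -0.0838, 0.1143]
tool_rot: [-0.0, 0.993, 0.119, 0.0]
wrist_force: [-0.3, -0.5, -4.0]
gripper_width: 0.0349
```

```bash
cat > m.py <<'E'
from h import *
import sys
p=cap('side',sys.argv[1]); W=cloud(p); r0,r1,c0,c1=170,240,265,345
s,P,R=state()
def tf(c,o,a):
    d=c[:,:2]-o; M=np.array([[np.cos(a),np.sin(a)],[-np.sin(a),np.cos(a)]]); return np.c_[d@M.T,c[:,2]]
L=tf(W[r0:r1,c0:c1].reshape(-1,3),np.array([.6223,-.0557]),np.deg2rad(13.7)).reshape(r1-r0,c1-c0,3)
np.save('pics/L.npy',L)
plan([.5231,-.0814,.1127],-76.3,step=15,grip=1)
f=L.reshape(-1,3); f=f[~np.isnan(f[:,0])]
tp=tf(P[None],np.array([.6223,-.0557]),np.deg2rad(13.7))[0]; print('TCP in fix frame',tp.round(4))
q=lambda x:np.percentile(x,[1,5,50,95,99]).round(4)
for nm,sel in [('pad',(f[:,0]>-.026)&(f[:,0]<.003)),('fl',(f[:,0]>tp[0]+.028)&(f[:,0]<tp[0]+.05))]:
    g=f[sel&(f[:,2]>.085)&(f[:,2]<.16)]; print(nm,len(g),'x',q(g[:,0]),'y',q(g[:,1]),'z',q(g[:,2]))
    g=g[g[:,2]>np.percentile(g[:,2],99)-.006]; 
    A=np.polyfit(g[:,1],g[:,0],1); print('  top edge',len(g),'x',q(g[:,0]),'y',q(g[:,1]),'slope',A[0])
    print('  ztop',np.percentile(g[:,2],[50,80,90,97]).round(4))
a=p['image'][160:250,255:365,::-1];cv2.imwrite(f'pics/{sys.argv[1]}c.png',cv2.resize(a,None,fx=7,fy=6.5,interpolation=2))
E
python3 m.py s6
```

```text
n 1 clock 7.55 pos [ 0.5194 -0.0837  0.1143] d [ 0.0037  0.0023 -0.0016] rv [-0.0004 -0.0001 -0.0012] F [-0.6  0.3 -4. ] T [-0.    0.02  0.02] w 0.0353 q [-0.16  0.32 -0.25  1.01  0.    2.74]
[[-0.0, -0.0, -0.001], [4.2, -1.4, 1.6], 1]
TCP in fix frame [-0.1066 -0.0029  0.1143]
pad 269 x [-0.0211 -0.0202 -0.0188 -0.0116  0.0014] y [-0.0404 -0.0387 -0.0058  0.036   0.0409] z [0.0986 0.1013 0.1286 0.1475 0.1488]
  top edge 67 x [-0.0205 -0.0197 -0.0168 -0.0121 -0.0115] y [-0.0378 -0.0352 -0.0016  0.0353  0.0401] slope -0.00412424506446466
  ztop [0.1464 0.1475 0.1483 0.1488]
fl 130 x [-0.0777 -0.0772 -0.07   -0.0662 -0.0652] y [-0.0429 -0.0417 -0.0237  0.0139  0.0213] z [0.1002 0.1032 0.1292 0.1489 0.1495]
  top edge 33 x [-0.0713 -0.0705 -0.0683 -0.0654 -0.065 ] y [-0.0412 -0.0399 -0.0211  0.0213  0.0229] slope 0.018786791095055756
  ztop [0.148  0.1489 0.1494 0.1496]
```

View pics/s6c.png

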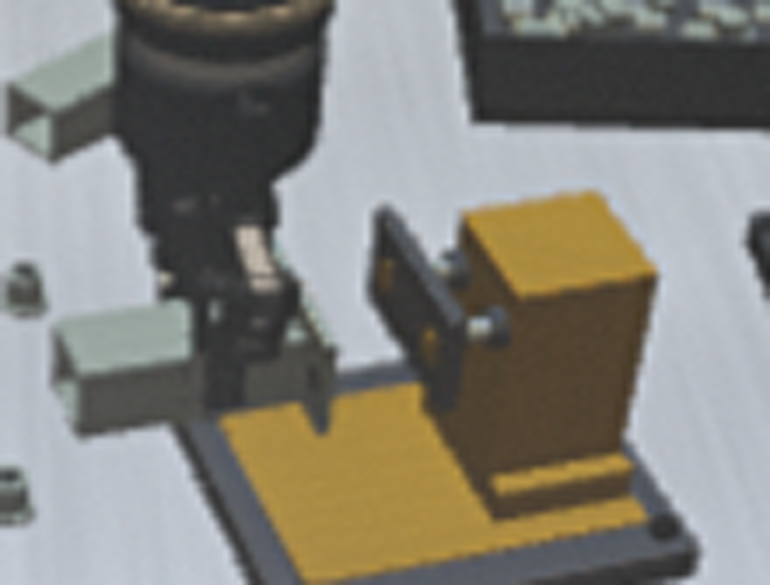

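Emit:
{"name": "move_arm", "arguments": {
  "rows": [
    [[0,0,0],[7,-1,1],1],
    [[0,0,0],[8,-1,0],1],
    [[0,0,0],[8,0,0],1],
    [[0,0,0],[6,0,0],1],
    [[0,0,0],[0,0,0],1],
    [[0,0,0],[0,0,0],1]
  ]
}}

```text
clock: 8.15
eef_pos: [0.5503, -0.0739, 0.1127]
tool_rot: [-0.0, 0.993, 0.119, -0.0]
wrist_force: [-0.3, 0.2, -3.9]
gripper_width: 0.0351
```

```bash
python3 m.py s7
```

```text
n 2 clock 8.2 pos [ 0.5503 -0.0739  0.1127] d [-0.0272 -0.0075  0.    ] rv [-0.0005 -0.0002 -0.0008] F [ 0.  -0.1 -3.3] T [-0.02  0.01 -0.03] w 0.0347 q [-0.13  0.36 -0.18  1.03  0.    2.77]
[[-0.0, -0.0, -0.0], [-14.1, 0.4, -0.0], 1]
[[-0.0, -0.0, -0.0], [-14.1, 0.4, -0.0], 1]
TCP in fix frame [-0.0743 -0.0006  0.1127]
pad 213 x [-0.0207 -0.0203 -0.0186 -0.0115  0.0004] y [-0.0396 -0.0388 -0.0155  0.0335  0.0404] z [0.0992 0.1041 0.1346 0.1476 0.1484]
  top edge 70 x [-0.0207 -0.0199 -0.0162 -0.0124 -0.0119] y [-0.0384 -0.0374 -0.0027  0.0346  0.039 ] slope -0.0003620029541749508
  ztop [0.1465 0.1476 0.1478 0.1485]
fl 124 x [-0.046  -0.0438 -0.0376 -0.0339 -0.0329] y [-0.0403 -0.0393 -0.0229 -0.0081  0.0216] z [0.0985 0.1012 0.1254 0.1475 0.149 ]
  top edge 25 x [-0.0382 -0.038  -0.0363 -0.0329 -0.0328] y [-0.039  -0.0367 -0.0204  0.0216  0.0276] slope 0.017038848519328662
  ztop [0.1467 0.148  0.1487 0.1491]
```

View pics/s7c.png

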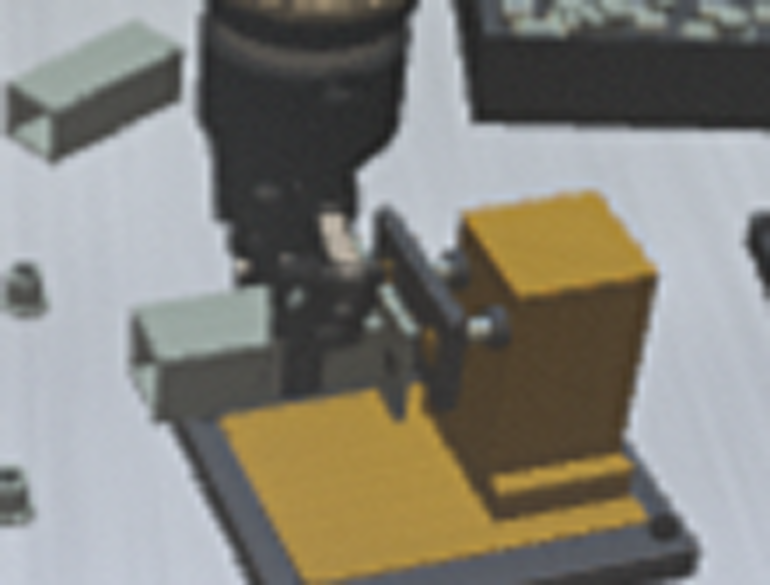

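Emit:
{"name": "move_arm", "arguments": {
  "rows": [
    [[0,0,0],[4,0,0],1],
    [[0,0,0],[4,0,0],1],
    [[0,0,0],[4,0,0],1],
    [[0,0,0],[3,0,0],1],
    [[0,0,0],[0,0,0],1],
    [[0,0,0],[0,0,0],1]
  ]
}}

```text
clock: 8.8
eef_pos: [0.565, -0.0703, 0.1126]
tool_rot: [-0.0, 0.993, 0.119, -0.001]
wrist_force: [-1.2, -0.7, -2.7]
gripper_width: 0.0354
```

```bash
python3 m.py s8
```

```text
n 3 clock 8.85 pos [ 0.565  -0.0703  0.1126] d [-0.0419 -0.0111  0.0001] rv [-0.0007  0.0013 -0.0012] F [-0.1  0.7 -4.2] T [-0.02  0.2   0.05] w 0.0354 q [-0.12  0.39 -0.14  1.04  0.    2.78]
[[-0.0, 0.0, -0.0], [-14.4, 0.3, -0.0], 1]
[[-0.0, 0.0, -0.0], [-14.4, 0.3, -0.0], 1]
[[-0.0, 0.0, -0.0], [-14.4, 0.3, -0.0], 1]
TCP in fix frame [-0.0591 -0.0006  0.1126]
pad 195 x [-0.0252 -0.0238 -0.0182 -0.0096 -0.0008] y [-0.0404 -0.0393 -0.0284  0.0222  0.0325] z [0.0972 0.1005 0.1335 0.1479 0.1486]
  top edge 70 x [-0.0227 -0.0219 -0.0147 -0.0094 -0.0087] y [-0.0392 -0.0385 -0.0168  0.0308  0.0359] slope 0.0496888670041061
  ztop [0.1464 0.1477 0.1482 0.1485]
fl 202 x [-0.0304 -0.0268 -0.0202 -0.0106 -0.0095] y [-0.0404 -0.0392 -0.0273  0.0218  0.0323] z [0.0972 0.1004 0.1319 0.1478 0.1485]
  top edge 67 x [-0.0227 -0.0219 -0.0149 -0.0102 -0.0094] y [-0.0393 -0.0385 -0.0166  0.0312  0.036 ] slope 0.053650455133483634
  ztop [0.1465 0.1477 0.1482 0.1485]
```

Emit:
{"name": "move_arm", "arguments": {
  "rows": [
    [[0,0,0],[2,0,0],1],
    [[0,0,0],[2,0,0],1],
    [[0,0,0],[2,0,0],1],
    [[0,0,0],[0,0,0],1],
    [[0,0,0],[0,0,0],1]
  ]
}}

```text
clock: 9.35
eef_pos: [0.5693, -0.0692, 0.1126]
tool_rot: [-0.0, 0.993, 0.119, -0.002]
wrist_force: [-3.4, -0.4, -1.1]
gripper_width: 0.0354
```

```bash
python3 m.py s9
```

```text
n 4 clock 9.4 pos [ 0.5693 -0.0692  0.1126] d [-0.0462 -0.0122  0.0001] rv [-0.0008  0.0046 -0.0015] F [-4.6 -1.6 -0.2] T [-0.24  0.74  0.19] w 0.0353 q [-0.12  0.39 -0.13  1.05 -0.    2.78]
[[-0.0, 0.001, -0.0], [-11.9, 0.2, 0.0], 1]
[[-0.0, 0.001, -0.0], [-11.9, 0.2, 0.0], 1]
[[-0.0, 0.001, -0.0], [-11.9, 0.2, -0.0], 1]
[[-0.0, 0.001, -0.0], [-11.9, 0.2, -0.0], 1]
TCP in fix frame [-0.0547 -0.0006  0.1126]
pad 202 x [-0.0251 -0.0225 -0.0158 -0.006  -0.0047] y [-0.0407 -0.0395 -0.0271  0.0178  0.0306] z [0.096  0.1005 0.1317 0.148  0.1488]
  top edge 67 x [-0.0185 -0.0178 -0.0105 -0.0054 -0.0046] y [-0.0401 -0.0376 -0.0169  0.027   0.0378] slope 0.07383937970229087
  ztop [0.1466 0.1477 0.1482 0.1488]
fl 202 x [-0.026  -0.0234 -0.0165 -0.0063 -0.0051] y [-0.0407 -0.0395 -0.0266  0.0178  0.0306] z [0.096  0.1005 0.1293 0.148  0.1488]
  top edge 65 x [-0.0185 -0.0178 -0.0105 -0.0056 -0.0052] y [-0.0401 -0.0377 -0.0169  0.0271  0.0378] slope 0.07642417260369604
  ztop [0.1466 0.1478 0.1482 0.1488]
```

View pics/s9c.png

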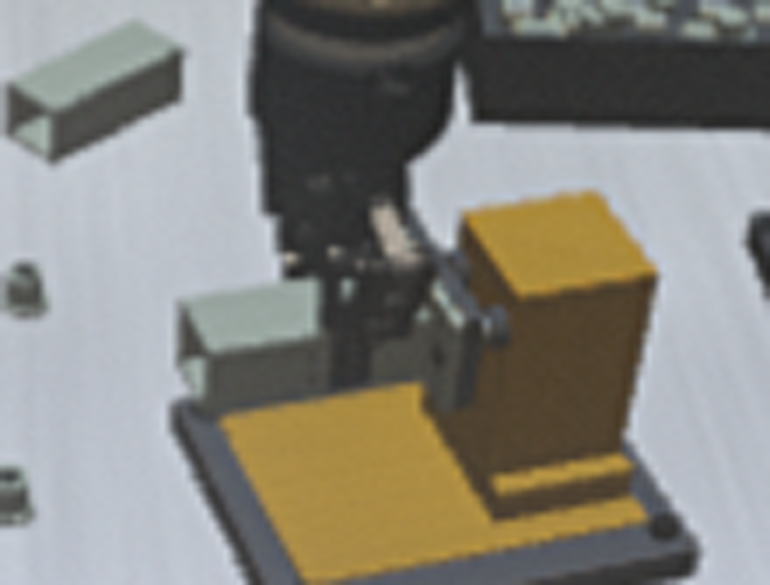

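Emit:
{"name": "move_arm", "arguments": {
  "rows": [
    [[0,0.002,0],[2,0,0],1],
    [[0,0.002,0],[2,0,0],1],
    [[0,0,0],[2,0,0],1],
    [[0,0,0],[0,0,0],1],
    [[0,0,0],[0,0,0],1]
  ]
}}

```text
clock: 9.9
eef_pos: [0.5723, -0.0684, 0.1124]
tool_rot: [-0.0, 0.993, 0.118, -0.003]
wrist_force: [-6.2, -2.3, -0.1]
gripper_width: 0.035
```

```bash
python3 m.py s10
```

```text
n 4 clock 9.95 pos [ 0.5722 -0.0685  0.1124] d [-0.0491 -0.0129  0.0003] rv [-0.0008  0.0057 -0.0018] F [-6.7 -2.1  0.1] T [-0.3   1.04  0.24] w 0.0349 q [-0.12  0.4  -0.12  1.06 -0.    2.79]
[[-0.0, 0.001, -0.0], [-12.7, 0.3, -0.0], 1]
[[-0.0, 0.001, -0.0], [-12.7, 0.2, -0.0], 1]
[[-0.0, 0.001, -0.0], [-12.7, 0.2, -0.0], 1]
[[-0.0, 0.001, -0.0], [-12.7, 0.2, -0.1], 1]
TCP in fix frame [-0.0517 -0.0005  0.1124]
pad 206 x [-0.0246 -0.022  -0.013  -0.0025 -0.0016] y [-0.04   -0.0393 -0.0262  0.0169  0.0315] z [0.0964 0.1004 0.1293 0.1477 0.1493]
  top edge 65 x [-0.0156 -0.0151 -0.0074 -0.0017 -0.0014] y [-0.0398 -0.0391 -0.016   0.0294  0.0354] slope 0.06585240512855343
  ztop [0.1464 0.1476 0.1481 0.1493]
fl 195 x [-0.0228 -0.0203 -0.0128 -0.0029 -0.0021] y [-0.04   -0.0394 -0.0273  0.0169  0.0307] z [0.0967 0.1008 0.1301 0.1477 0.1493]
  top edge 61 x [-0.0156 -0.0152 -0.0077 -0.0027 -0.0023] y [-0.0398 -0.0392 -0.0176  0.0245  0.0317] slope 0.05673737084441986
  ztop [0.1464 0.1476 0.1483 0.1494]
```

View pics/s10c.png

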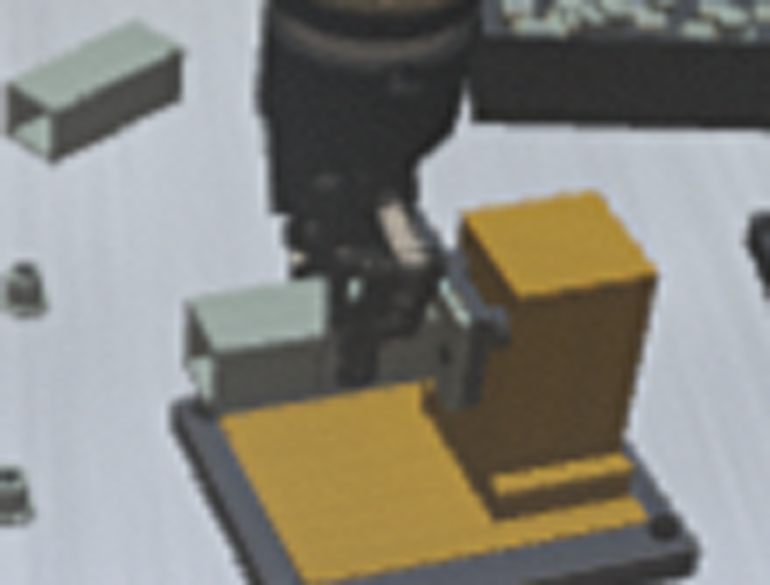

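Emit:
{"name": "move_arm", "arguments": {
  "rows": [
    [[0,0.002,0],[2,0,0],1],
    [[0,0.002,0],[2,0,0],1],
    [[0,0,0],[0,0,0],1],
    [[0,0,0],[0,0,0],1],
    [[0,0,0],[0,0,0],1],
    [[0,0,0],[0,0,0],1]
  ]
}}

```text
clock: 10.55
eef_pos: [0.5718, -0.0685, 0.1124]
tool_rot: [0.0, 0.993, 0.118, -0.004]
wrist_force: [-6.5, -2.7, -0.1]
gripper_width: 0.0353
```

```bash
python3 m.py s11; python3 m.py s12|grep -v '\[\['
```

```text
n 4 clock 10.6 pos [ 0.5717 -0.0685  0.1124] d [-0.0486 -0.0129  0.0003] rv [-0.0008  0.009  -0.0023] F [-6.  -3.   0.4] T [-0.27  0.96  0.21] w 0.0349 q [-0.12  0.4  -0.12  1.06 -0.    2.79]
[[-0.0, 0.002, -0.001], [-12.6, 0.3, 0.0], 1]
[[-0.0, 0.002, -0.001], [-12.6, 0.3, 0.0], 1]
[[-0.0, 0.002, -0.001], [-12.6, 0.3, -0.0], 1]
[[-0.0, 0.002, -0.001], [-12.6, 0.3, -0.0], 1]
TCP in fix frame [-0.0522 -0.0005  0.1124]
pad 203 x [-0.0254 -0.022  -0.0133 -0.0029 -0.0022] y [-0.0399 -0.0391 -0.0264  0.0176  0.03  ] z [0.0988 0.1012 0.1298 0.1476 0.1489]
  top edge 65 x [-0.0157 -0.015  -0.0076 -0.0025 -0.0022] y [-0.0387 -0.0373 -0.017   0.0285  0.0366] slope 0.06575382903207949
  ztop [0.1463 0.1474 0.148  0.1489]
fl 197 x [-0.0231 -0.0202 -0.0133 -0.0029 -0.0023] y [-0.0399 -0.0391 -0.027   0.0169  0.0302] z [0.0988 0.1011 0.1301 0.1476 0.1489]
  top edge 64 x [-0.0157 -0.015  -0.0076 -0.0026 -0.0023] y [-0.0387 -0.0373 -0.0172  0.0286  0.0366] slope 0.061831354230667414
  ztop [0.1463 0.1474 0.148  0.1489]
n 4 clock 10.65 pos [ 0.5718 -0.0685  0.1124] d [-0.0487 -0.0129  0.0003] rv [-0.0008  0.009  -0.0023] F [-6.2 -2.8  0.1] T [-0.26  0.97  0.23] w 0.0352 q [-0.12  0.4  -0.12  1.06 -0.    2.79]
TCP in fix frame [-0.0521 -0.0005  0.1124]
pad 203 x [-0.0245 -0.0214 -0.0131 -0.0031 -0.0025] y [-0.0401 -0.0391 -0.0267  0.0168  0.0311] z [0.0979 0.1003 0.1305 0.1478 0.1492]
  top edge 65 x [-0.0155 -0.0149 -0.0072 -0.003  -0.0024] y [-0.0385 -0.0378 -0.017   0.0293  0.0354] slope 0.05848533496862189
  ztop [0.1464 0.1476 0.148  0.1492]
fl 197 x [-0.0224 -0.0202 -0.013  -0.0033 -0.0027] y [-0.0401 -0.0391 -0.0275  0.0169  0.0313] z [0.0979 0.1004 0.1311 0.1478 0.1492]
  top edge 64 x [-0.0155 -0.0149 -0.0073 -0.0031 -0.0028] y [-0.0385 -0.0378 -0.0173  0.0295  0.0354] slope 0.05619361310481911
  ztop [0.1465 0.1476 0.148  0.1492]
```

View pics/s12c.png

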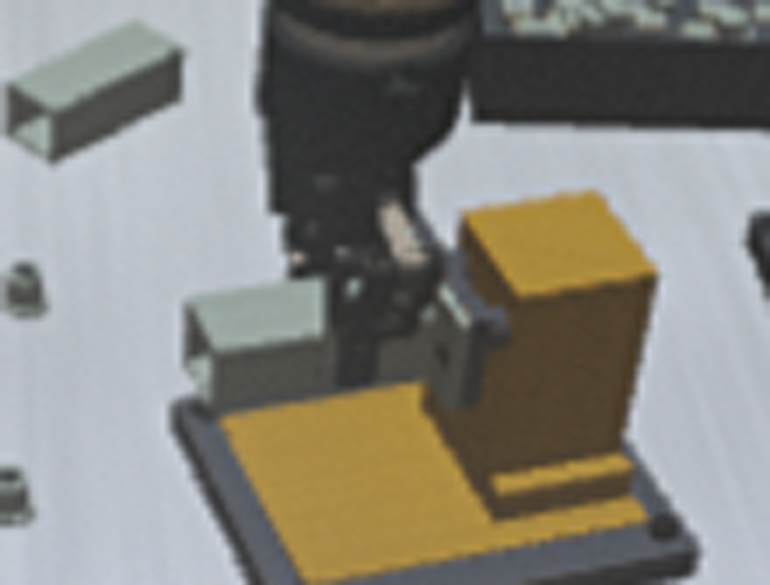

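Emit:
{"name": "move_arm", "arguments": {
  "rows": [
    [[0,0.004,0],[3,0,0],1],
    [[0,0.004,0],[3,0,0],1]
  ]
}}

```text
clock: 10.85
eef_pos: [0.5756, -0.0675, 0.1122]
tool_rot: [-0.0, 0.993, 0.118, -0.002]
wrist_force: [-8.1, -3.0, 2.7]
gripper_width: 0.0349
```

```bash
python3 m.py s13|grep -v '\[\['; for i in 1 2 3 4 5 6; do python3 m.py s14|egrep 'n 3|n 4|TCP'|grep -v '\[\['; done
```

```text
n 4 clock 10.9 pos [ 0.5758 -0.0675  0.1123] d [-0.0527 -0.0139  0.0004] rv [-0.0008  0.004  -0.0026] F [-8.3 -2.5  0.5] T [-0.39  1.41  0.32] w 0.0351 q [-0.12  0.4  -0.11  1.06 -0.    2.79]
TCP in fix frame [-0.0479 -0.0005  0.1123]
pad 209 x [-0.0242 -0.0212 -0.0097  0.0007  0.001 ] y [-0.0399 -0.0391 -0.0249  0.0189  0.0281] z [0.0975 0.1002 0.1285 0.1478 0.1482]
  top edge 66 x [-0.0118 -0.0107 -0.0041  0.0008  0.0012] y [-0.0393 -0.0388 -0.017   0.0275  0.0324] slope 0.0533693199052018
  ztop [0.1468 0.1477 0.1481 0.1482]
fl 194 x [-0.0191 -0.0161 -0.0088  0.0007  0.001 ] y [-0.0399 -0.0392 -0.0269  0.0193  0.0284] z [0.0974 0.1003 0.1307 0.1478 0.1482]
  top edge 66 x [-0.0118 -0.0107 -0.0041  0.0008  0.0012] y [-0.0393 -0.0388 -0.017   0.0275  0.0324] slope 0.0533693199052018
  ztop [0.1468 0.1477 0.1481 0.1482]
n 4 clock 10.95 pos [ 0.5757 -0.0675  0.1123] d [-0.0526 -0.0139  0.0004] rv [-0.0008  0.0043 -0.0025] F [-8.1 -3.1  1.7] T [-0.39  1.43  0.36] w 0.0349 q [-0.12  0.4  -0.11  1.06 -0.    2.79]
TCP in fix frame [-0.0481 -0.0004  0.1123]
n 4 clock 11.0 pos [ 0.5756 -0.0
[... 443 characters left out ...]
clock 11.1 pos [ 0.5755 -0.0676  0.1122] d [-0.0524 -0.0138  0.0005] rv [-0.0009  0.0045 -0.0026] F [-8.7 -2.7  1.6] T [-0.36  1.43  0.2 ] w 0.035 q [-0.12  0.4  -0.11  1.06 -0.    2.79]
TCP in fix frame [-0.0483 -0.0005  0.1122]
n 4 clock 11.15 pos [ 0.5755 -0.0676  0.1123] d [-0.0524 -0.0138  0.0004] rv [-0.0008  0.0044 -0.0026] F [-7.9 -2.7  1.3] T [-0.35  1.33  0.31] w 0.0352 q [-0.12  0.4  -0.11  1.06 -0.    2.79]
TCP in fix frame [-0.0483 -0.0005  0.1123]
n 4 clock 11.2 pos [ 0.5755 -0.0676  0.1122] d [-0.0524 -0.0138  0.0005] rv [-0.0008  0.0045 -0.0026] F [-9.2 -3.1  1.2] T [-0.34  1.35  0.31] w 0.0352 q [-0.12  0.4  -0.11  1.06 -0.    2.79]
TCP in fix frame [-0.0483 -0.0005  0.1122]
```

```bash
python3 - <<'E'
from h import *
for nm in ['s7','s14']:
    p=pickle.load(open(f'pics/{nm}.pkl','rb')); W=cloud(p)[190:230,265:310].reshape(-1,3)
    a=np.deg2rad(13.7);d=W[:,:2]-[.6223,-.0557];M=np.array([[np.cos(a),np.sin(a)],[-np.sin(a),np.cos(a)]])
    L=np.c_[d@M.T,W[:,2]]; x0=-.0743 if nm=='s7' else -.0483
    im=p['image'][190:230,265:310].reshape(-1,3).astype(int).sum(1)
    g=L[(L[:,0]>x0-.05)&(L[:,0]<x0-.02)&(abs(L[:,1])<.014)&(abs(L[:,2]-.131)<.006)]
    A=np.linalg.lstsq(np.c_[g[:,0]-x0,g[:,1],np.ones(len(g))],g[:,2],rcond=None)[0]
    print(nm,len(g),'tube top plane slopes x,y,z0',A.round(4))
    e=L[(L[:,0]>x0-.05)&(L[:,0]<x0-.018)&(abs(L[:,2]-.115)<.012)&(L[:,1]<-.012)]
    print('side wall yaw',len(e),np.polyfit(e[:,0],e[:,1],1)[0].round(3), 'y',np.median(e[:,1]).round(4))
E
```

```text
s7 78 tube top plane slopes x,y,z0 [-0.0269  0.0267  0.1318]
side wall yaw 71 -0.015 y -0.0163
s14 72 tube top plane slopes x,y,z0 [-0.0172  0.004   0.1318]
side wall yaw 70 -0.007 y -0.0162
```

The last checks agree: tilt and yaw are under 0.03 rad, travel is about 12.5 mm, push is about 8.8 N, and both are steady. I'm handing in.

```bash
python3 -c "
from cell import robot
print(robot.sign_off())
s=robot.get_state();print(s['clock'],s['eef_pos'],s['wrist_force'],s['gripper_width'])"
```

```text
the job is handed in; nothing more can be done
None
the job is handed in; nothing more can be done
```

I picked up the flanged bracket and am holding it right way up, its end plate pressed against the brass fixture's backing plate. I handed the job in at about 11 s, still gripping and pressing.

**Last checks (side camera and wrist sensor):**
- **Pad travel:** about 12.5 mm of the 24 mm, from the pad's shift in the depth picture. It held steady over the last 0.3 s.
- **Push:** about 8.8 N horizontally, which fits the spring at that travel.
- **Alignment:** the two plates' edges looked within about 1 to 2 mm sideways and in height, measured just before contact.
- **Angle:** the bracket's tilt and turn measured under 0.03 rad.
- **Grip:** finger opening 35 mm, on the 36 mm tube.

**Weaker points:**
- **Vertical load:** under pressure the vertical wrist force went from -3.9 to about +1 N, so the backing plate is carrying roughly 5 N vertically through friction. That puts total contact at about 10 N.
- **Edge line-up:** the arm hid the plates from the top camera at the fixture, so this rests on the side camera alone. Before pickup the two cameras differed by 2 to 4 mm.
- **Creep:** rows with no commanded move lost some push, so I ended on a forward-push row, after which the pose stayed steady.
- **Other objects:** the arm did not touch them on purpose, and the ones visible in the last side crops (bare tube, rivet nuts) looked unmoved. I did not measure them again at the end.

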